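# Slide the stray sample tin into the spring clip

## Task

Push the tall tin with the blue lid along the sill into the clear acrylic spring-clip stand, past the two orange spring jaws, until it is fully home against the back of the clip. Push it low on its body so that it slides upright without tipping; do not grip, squeeze or lift it. Leave all the other things alone, and take the hand away at the end.

Things in the scene. Friction and masses are not known exactly. Their poses are not given: they have to be found in the camera images.
- tin: the tin to push: upright silver cylinder with a blue lid, 48 mm in diameter, 150 mm tall, about 0.25 kg, loose on the sill (z = 0). Origin at the centre of its underside. It slides when pushed within about 25 mm of the sill and tips if pushed high. A gripper pointing straight down beside it would strike it high up: lean the tool back some 30 degrees so that only the fingertips touch.
- stand: clear acrylic spring-clip stand, fixed, no floor under the tin. Origin on the sill where the centre of the tin's underside stands when fully home; z up. It opens towards its own -x: the tin goes in along its +x at y = 0. Back stop: flat face at x = +24 mm, 110 mm wide, 50 mm high, thin panel behind it 90 mm high, base to x = +90 mm. It also carries the two jaws.
- nose_left (a point): centre of the left spring jaw's round orange nose (9 mm radius, 7 to 29 mm above the sill), at x = -13, y = +29.5 mm in the stand's frame when shut. The jaw slides straight outward (+y of the stand, up to 12 mm) against a spring; an orange lead-in plate flares from the nose to about x = -41, y = +51 mm.
- nose_right (a point): the same for the right jaw (y mirrored). The free gap between the noses is 41 mm, less than the tin: each must give 3.5 mm, at 1 to 2.5 N, so a push on the tin of about 5 to 8 N takes it through, and then they hold it against the back stop.
- tin_a: closed sample tin of silver aluminium with a silver lid, a plain upright cylinder 48 mm in diameter and 150 mm tall, loose; one of a row of three. Origin at the centre of its underside, z up. To be left alone.
- tin_b: closed sample tin of silver aluminium with a silver lid, a plain upright cylinder 48 mm in diameter and 150 mm tall, loose; one of a row of three. Origin at the centre of its underside, z up. To be left alone.
- tin_c: closed sample tin of silver aluminium with a silver lid, a plain upright cylinder 48 mm in diameter and 150 mm tall, loose; one of a row of three. Origin at the centre of its underside, z up. To be left alone.
- dish: white ceramic dish of thumbtacks, 94 mm across the rim, 28 mm high, loose. Origin at the centre of its underside. To be left alone.
- mallet: small wooden mallet lying on the sill, loose, about 215 mm long along its x, head (48 mm thick, 90 mm along y) at x = +70 mm, handle towards -x. Origin on the sill below its middle. To be left alone.
- scraper: blue plastic scraper lying flat, loose, 175 mm long along its x, 70 mm wide blade towards +x, 14 mm thick. Origin on its underside below the middle. To be left alone.
There are look-alikes about, which are no part of the job. Of the things that look like the stand, the middle-sized one is meant.

How it is judged:
On the way:
1. the tin has been slid, upright, up to the mouth of the clip, in line with it (x of tin in the frame of stand between -0.055 and -0.006 m and y of tin in the frame of stand between -0.02 and 0.02 m and angle between tin's own z axis and vertical below 0.15 rad), for 0.02 s.
At the end, for the whole second after the job is handed in: The tin stands upright (within 0.05 rad) and still on the sill in the clip, within 5 mm of its home spot against the back stop; every other loose thing is within 15 mm of where it began (horizontal distance between tin and stand below 0.005 m and height (world z) of tin below 0.003 m and angle between tin's own z axis and vertical below 0.05 rad and linear speed of tin below 0.01 m/s and distance of each of tin_a, tin_b, tin_c, dish, mallet, scraper from where it was at the start of the episode below 0.015 m); the robot touches nothing.
It fails at once if the tin tips by more than 0.2 rad (angle between tin's own z axis and vertical above 0.2 rad).
It fails at once if the tin is lifted more than 8 mm off the sill (height (world z) of tin above 0.008 m).
It fails at once if the fingers squeeze or ram the tin with more than 35 N (contact force between the fingers and tin above 35 N).
It fails at once if another loose thing is moved more than 15 mm (distance of any of tin_a, tin_b, tin_c, dish, mallet, scraper from where it was at the start of the episode above 0.015 m).
It also fails if it takes over 48 s, if anything falls off the work surface, if the arm or the gripper's body presses on something with over 40 N, if the wrist force passes 120 N, or if a joint passes its speed limit or range.

## Robot

A 6-joint arm with a two-finger parallel gripper is mounted at the origin on the work surface. World frame = base frame: x ahead of the robot, y to its left, z up, the work surface at z = 0. Lengths are in m, angles in rad, forces in N, time in s.
With the tool pointing down it reaches from about 0.325 to 0.9 m from the base axis. Payload 6.1 kg.
Tool frame: the origin (TCP) lies between the finger pads; the fingertips stand 14 mm ahead of it and the grasp point (between the pads) lies 5 mm behind it (ctrl.finger_overhang is the distance from the TCP to the fingertips, in m); z points along the fingers, y is the line along which they close (so a half turn about z gives the same grasp; the last joint's range is limited). The gripper opens to 87 mm and grips with 3 to 60 N. Pads are 19 mm wide; open, the fingers measure 117 mm over their backs; the gripper's body (75 mm by 190 mm) begins 51 mm behind the grasp point.
Start: joints at [-1.376, 0.22, 1.526, -0, 1.395, -0.126], TCP at [0.197, -0.593, 0.212] pointing down, gripper open.
Joint ranges: [-2.98, 2.98], [-0.91, 2.08], [0.09, 2.57], [-1.24, 4.39], [0.2, 2.65], [-2.68, 2.68]. Speed limits (rad/s): [2.57, 2.57, 3.01, 3.14, 3.14, 3.14].

## Interface

Orientations are given as a rotation vector (axis times angle).
In Python, from station import ctrl gives the robot as it stands.
- The arm moves only by the tool servo_tool, never from a script. Its argument "plan" is a list that holds one entry, the list of rows, each a list of 6 numbers: the shift along the tool's x, y, z as a fraction of full scale, then the turn, a rotation vector about the tool's x, y, z as a fraction of full scale. A call has 1 to 20 rows; each row shifts and turns the commanded pose from where the row before left it, along the tool's axes as they then stand; what a row does not reach is not made up. Full scale, the value 1, is 150 mm for a shift and 360 degrees for a turn. A row lasts 1/8 s, in which the tool goes at most 62.5 mm and 10.7 degrees, less where a joint would pass 70% of its speed; a pose out of reach is approached as far as the arm can. A call with a number of a shift or a turn outside -1 to 1 is refused whole. A call with a gripper value outside its range is refused whole. "claw" is the closure, from 0 (fully open) to 1 (shut), set as the call begins (left out, the last holds). The fingers move at their own pace and stop on an object; "grip_force" is the grip in N (left out, the last holds). Time passes only in rows, so rows that do not move let the fingers close. It gives the time, the measured TCP pose, the force, the opening and the grip force at its end, in the units of the state.
- ctrl.get_obs(): the state, without advancing time (a new reading comes with each control period).
- ctrl.grab_frame(name): name is "side" or "top" or "wrist"; returns (picture, depth): 420x560x3 uint8, red, green, blue; 420x560 float32, m along the optical axis (not along the pixel's ray), 0 where there is no reading.
- ctrl.get_calibration(name): a dict with "fov_y" (degrees; the focal length in pixels is half the picture's height over the tangent of half this angle, whatever the lens; pixels are square), "cx", "cy" (the principal point, pixels), "dist" ([k1, k2, p1, p2, k3] as OpenCV has them; the pictures are not rectified), "extrinsics" (4x4, takes a point from world to camera coordinates). Camera axes: x right, y down, z forward; pixel columns grow to the right and rows downward; lengths in m; the calibration is good to about 2 mm. A picture is of the moment at which its call begins: read the wrist's pose just before it. get_calibration takes no time and is no camera call; for the wrist camera it gives the pose at the moment of the call.
- ctrl.job_done(): hands the job in; it is judged then, once.
The state is a dict: "time": time; "q": joint angles; "joint_velocities": joint speeds; "effort": joint torques, N m; "tcp_pos": TCP position; "ee_rot": TCP orientation; "wrist_force": force on the tool from outside, world axes, zero at the start; "wrist_torque": the same for the moment, N m; "finger_gap": finger opening in m; "grip_force": force on a finger pad.
Only numpy, scipy, OpenCV 4.12 (cv2) and the standard library are available. Lean on these libraries where they do the work, as an engineer would, in place of code of your own. Each camera call takes 0.05 s, during which the arm holds its last target. There are 200 camera calls.

## Working session

There is one attempt and no reset: what is moved stays moved. The work goes in short steps, Python scripts to look and compute and a tool call to move; the robot and the scene stay as the last step left them, time stands still between calls to the robot, and variables do not carry over. Pictures are saved under pics/ and viewed, at most 10 in all, crops included, and the job is handed in when it is done.

Besides the shell and the picture viewer there is one more tool, called as name(argument=value, ...), one argument or row to a line, values as JSON. servo_tool: Moves the arm, as the interface text tells. Its arguments: {"type":"object","properties":{"plan":{"type":"array"},"claw":{"type":"number"},"grip_force":{"type":"number"}},"required":["plan"]}

```bash
mkdir -p pics; cat > h.py <<'E'
import numpy as np,cv2
from station import ctrl
def K(c):
    f=210/np.tan(np.radians(c['fov_y'])/2)
    return np.array([[f,0,c['cx']],[0,f,c['cy']],[0,0,1.]])
def ray(c,uv):
    n=cv2.undistortPoints(np.float64(uv).reshape(-1,1,2),K(c),np.float64(c['dist'])).reshape(-1,2)
    E=np.array(c['extrinsics']);R=E[:3,:3];t=E[:3,3]
    return -R.T@t,np.c_[n,np.ones(len(n))]@R   # origin, dirs (unit depth)
def plane(c,uv,z):
    o,d=ray(c,uv);return o+d*((z-o[2])/d[:,2:])
def proj(c,P):
    E=np.array(c['extrinsics'])
    return cv2.projectPoints(np.float64(P).reshape(-1,1,3),cv2.Rodrigues(E[:3,:3])[0],E[:3,3],K(c),np.float64(c['dist']))[0].reshape(-1,2)
E
python3 - <<'E'
from h import *
for n in ['side','top']:
    c=ctrl.get_calibration(n);im,d=ctrl.grab_frame(n)
    np.savez(n+'.npz',im=im,d=d);cv2.imwrite(f'pics/{n}0.png',im[:,:,::-1])
    print(n,{k:np.round(v,3).tolist() for k,v in c.items()})
o=ctrl.get_obs();print(o['tcp_pos'],o['ee_rot'],o['time'],ctrl.finger_overhang)
E
```

```text
side {'fov_y': 46.785, 'cx': 267.978, 'cy': 211.591, 'dist': [-0.043, 0.0, 0.0, 0.0, 0.0], 'extrinsics': [[-0.913, -0.407, 0.013, 0.495], [-0.313, 0.682, -0.661, 0.21], [0.26, -0.608, -0.75, 1.14], [0.0, 0.0, 0.0, 1.0]]}
top {'fov_y': 50.276, 'cx': 276.531, 'cy': 206.991, 'dist': [-0.143, 0.0, 0.0, 0.0, 0.0], 'extrinsics': [[0.021, -1.0, 0.005, -0.033], [-0.993, -0.022, -0.114, 0.576], [0.114, -0.002, -0.993, 1.116], [0.0, 0.0, 0.0, 1.0]]}
[ 0.19695696 -0.59255428  0.21055413] [-3.09954925e+00 -5.01528706e-01  1.33351410e-04] 0.1 0.014
```

View pics/top0.png

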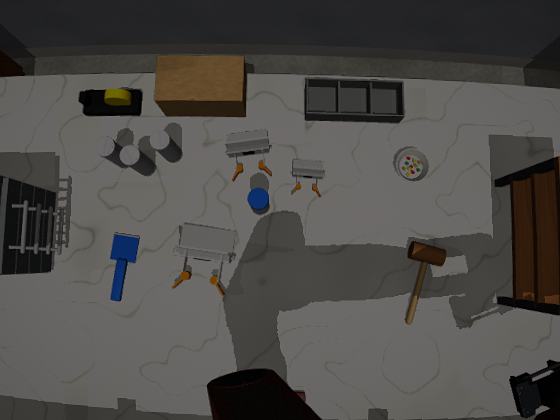

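View pics/side0.png

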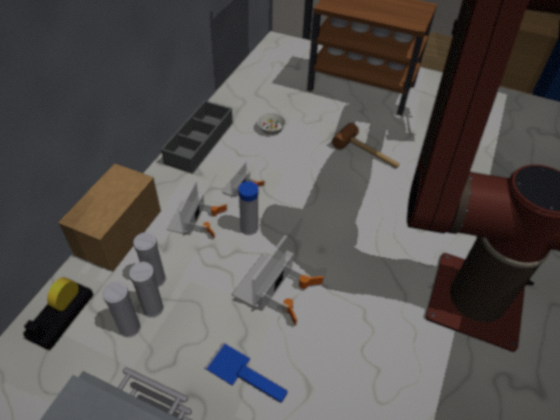

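Top view: three look-alike stands, a large one at (205,245), a middle one at (248,150) and a small one at (308,172). At about 0.4 px/mm, a 110 mm stand spans about 44 px, which fits the middle one. The tin's blue lid is at (258,198). The sample tins are at (110,147), (130,155) and (160,140). I'll confirm in one enlarged crop.

```bash
python3 - <<'E'
from h import *
T=np.load('top.npz')['im'];S=np.load('side.npz')['im']
a=cv2.resize(T[115:220,215:335],None,fx=5,fy=5,interpolation=cv2.INTER_CUBIC)[:, :400]
a=cv2.resize(T[118:218,218:298],(400,500),interpolation=cv2.INTER_CUBIC)
b=cv2.resize(S[160:260,160:280],(400,333),interpolation=cv2.INTER_CUBIC)
b=cv2.copyMakeBorder(b,0,167,0,0,cv2.BORDER_CONSTANT)
cv2.imwrite('pics/crop1.png',np.clip(np.hstack([a,b])[:,:,::-1]*1.4,0,255))
for n,im in (('top',T),('side',S)):
    c=ctrl.get_calibration(n);h=cv2.cvtColor(im,cv2.COLOR_RGB2HSV)
    for name,m in (('or',cv2.inRange(h,(5,150,90),(16,255,255))),('bl',cv2.inRange(h,(105,150,60),(125,255,255)))):
        k,L,st,ce=cv2.connectedComponentsWithStats(m)
        for i in range(1,k):
            if 12<st[i,4]<3000: print(n,name,st[i],ce[i].round(1),plane(c,ce[i],.15 if name=='bl' else .02)[0].round(4))
E
```

```text
top or [259 162   6   7  28] [261.  164.7] [0.6891 0.0223 0.02  ]
top or [236 165   7   7  30] [239.  167.5] [0.6804 0.08   0.02  ]
top or [292 184   9  10  27] [296.6 187.5] [ 0.6305 -0.0723  0.02  ]
top or [313 185   8  11  24] [315.8 188.9] [ 0.628  -0.1226  0.02  ]
top or [172 281   6   7  14] [175.  284.1] [0.3727 0.236  0.02  ]
top bl [248 188  21  22 350] [257.9 198.2] [0.5826 0.0229 0.15  ]
top bl [ 110  234   29   67 1000] [121.8 260.4] [0.4311 0.3347 0.15  ]
side or [ 316    0  119   31 2180] [384.2  10.9] [ 0.5698 -1.2852  0.02  ]
side or [407  47   5  11  24] [409.2  52.9] [ 0.3954 -0.9923  0.02  ]
side or [211 206  15   6  58] [218.  208.4] [0.6823 0.0126 0.02  ]
side or [205 223   8  11  21] [207.9 226.5] [0.6766 0.0789 0.02  ]
side or [300 276  23   9 107] [308.9 278.9] [0.3816 0.1213 0.02  ]
side or [285 299  11  22  72] [290.  306.6] [0.3941 0.2091 0.02  ]
side bl [239 181  19  20 288] [247.9 190.6] [0.5822 0.0314 0.15  ]
side bl [ 208  345   78   56 1485] [241.8 371.8] [0.3987 0.4408 0.15  ][ WARN:0@0.153] global loadsave.cpp:1063 imwrite_ Unsupported depth image for selected encoder is fallbacked to CV_8U.
```

View pics/crop1.png

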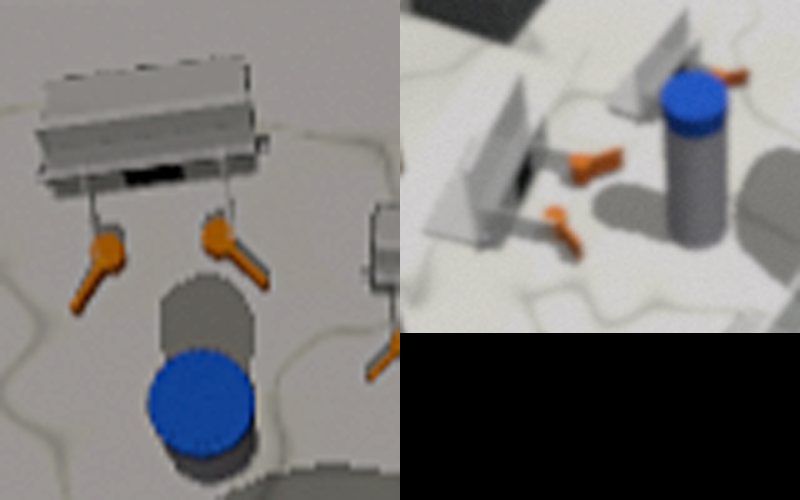

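The crop confirms the middle stand: noses at top px (239,167) and (261,165), about 58 mm apart against the 59 mm expected. The upright blue-lided tin is in front of it. The wide gripper body may foul the large look-alike stand on the left, so I'll measure that, the tin and the stand frame more exactly.

```bash
python3 - <<'E'
from h import *
Z=np.load('top.npz');T,D=Z['im'],Z['d'];c=ctrl.get_calibration('top')
v,u=np.mgrid[0:420,0:560]
o,d=ray(c,np.c_[u.ravel(),v.ravel()]);W=(o+d*D.reshape(-1,1)).reshape(420,560,3)
print('cam',o.round(3))
# tin: lid top from depth
h=cv2.cvtColor(T,cv2.COLOR_RGB2HSV)
m=cv2.inRange(h,(105,150,40),(125,255,255))>0;m[:, :240]=0
cnt=max(cv2.findContours(m.astype(np.uint8),0,1)[0],key=cv2.contourArea);(cc,r)=cv2.minEnclosingCircle(cnt)
P=W[m];P=P[P[:,2]>.14];print('lid',cc,r,plane(c,cc,.15)[0].round(4),'depth',np.median(P,0).round(4),P.min(0).round(4),P.max(0).round(4))
def box(n,u0,u1,v0,v1):
    B=W[v0:v1,u0:u1].reshape(-1,3);
    for lo,hi in ((.004,.02),(.02,.035),(.035,.06),(.06,.085),(.085,.2)):
        q=B[(B[:,2]>lo)&(B[:,2]<hi)]
        if len(q)>3: print(n,(lo,hi),len(q),np.percentile(q,2,axis=0).round(3),np.percentile(q,98,axis=0).round(3))
box('mid',222,275,125,182);box('big',168,240,218,300);box('small',285,332,152,200)
# mid noses: orange top surface
om=cv2.inRange(h,(5,120,60),(18,255,255))>0
for s in ((slice(158,182),slice(228,250)),(slice(158,182),slice(252,275))):
    q=W[s][om[s]];print('nose',q.mean(0).round(4),np.median(q,0).round(4),q.max(0).round(3),q.min(0).round(3))
# back panel top edge line, mid
q=W[125:160,222:275].reshape(-1,3);q=q[(q[:,2]>.08)&(q[:,2]<.1)];
if len(q)>5:print('panel fit dx/dy',np.polyfit(q[:,1],q[:,0],1),len(q))
q=W[125:162,222:275].reshape(-1,3);q=q[(q[:,2]>.044)&(q[:,2]<.053)];
if len(q)>5:print('stop fit',np.polyfit(q[:,1],q[:,0],1),len(q),q[:,1].min(),q[:,1].max())
E
```

```text
cam [ 0.445 -0.018  1.174]
lid (257.8697814941406, 198.2916717529297) 10.767918586730957 [0.5825 0.0229 0.15  ] depth [0.5829 0.0227 0.1507] [ 5.597e-01 -5.000e-04  1.401e-01] [0.6069 0.046  0.1559]
mid (0.004, 0.02) 348 [ 0.655 -0.     0.004] [0.788 0.123 0.019]
mid (0.02, 0.035) 222 [ 0.65  -0.001  0.02 ] [0.726 0.103 0.034]
mid (0.035, 0.06) 369 [0.711 0.005 0.037] [0.741 0.11  0.059]
mid (0.06, 0.085) 116 [0.727 0.007 0.06 ] [0.743 0.111 0.084]
mid (0.085, 0.2) 107 [0.727 0.009 0.086] [0.745 0.111 0.094]
big (0.004, 0.02) 1231 [0.367 0.09  0.004] [0.529 0.23  0.014]
big (0.02, 0.035) 134 [0.354 0.088 0.02 ] [0.455 0.237 0.035]
big (0.035, 0.06) 243 [0.355 0.094 0.035] [0.455 0.235 0.06 ]
big (0.06, 0.085) 458 [0.436 0.096 0.061] [0.465 0.232 0.068]
big (0.085, 0.2) 165 [0.455 0.094 0.111] [0.473 0.231 0.119]
small (0.004, 0.02) 211 [ 0.614 -0.156  0.004] [ 0.71  -0.052  0.02 ]
small (0.02, 0.035) 127 [ 0.613 -0.133  0.02 ] [ 0.672 -0.062  0.035]
small (0.035, 0.06) 163 [ 0.658 -0.139  0.035] [ 0.674 -0.062  0.058]
small (0.06, 0.085) 64 [ 0.669 -0.14   0.061] [ 0.676 -0.063  0.07 ]
nose [0.6675 0.0809 0.0473] [0.6742 0.082  0.0287] [0.692 0.096 1.174] [ 0.445 -0.018 -0.006]
nose [0.6766 0.0154 0.0473] [0.6816 0.0191 0.028 ] [0.701 0.03  1.174] [ 0.445 -0.018 -0.003]
panel fit dx/dy [-0.15212753  0.7449189 ] 130
stop fit [-0.15247662  0.7350114 ] 284 0.004373546076423068 0.11294889162148891
```

Measured, in agreement across nose centroids, stop and panel:

| Item | World x, y (m) | Notes |
|---|---|---|
| Tin | (0.583, 0.023) | lid height 0.150 |
| Stand home | about (0.697, 0.0535) | yaw 0.151 rad |
| Tin in the stand frame | (-0.118, -0.013) | |
| Big decoy panel | x 0.455–0.473, y > 0.091 | height 0.119 |

I'll push with the tool yawed about 0.38, leaned back 35° and the fingers nearly closed. This clears the decoy and moves the tin onto the clip's axis.

servo_tool(
  plan=[
    [[0.222,-0.204,-0.009,0,0,0],[0.222,-0.204,-0.009,0,0,0],[0.222,-0.204,-0.009,0,0,0],[0.222,-0.204,-0.009,0,0,0],[0.222,-0.204,-0.009,0,0,0],[0.222,-0.204,-0.009,0,0,0],[0.222,-0.204,-0.009,0,0,0],[0.222,-0.204,-0.009,0,0,0],[0.222,-0.204,-0.009,0,0,0],[0.222,-0.204,-0.009,0,0,0],[0.222,-0.204,-0.009,0,0,0],[0.222,-0.204,-0.009,0,0,0],[0.222,-0.204,-0.009,0,0,0],[0.222,-0.204,-0.009,0,0,-0.009],[0,0,0,0,0.0195,0],[0,0,0,0,0.0195,0],[0,0,0,0,0.0195,0],[0,0,0,0,0.0195,0],[0,0,0,0,0.0195,0],[0,0,0,0,0,0]],
  ],
  claw=0.885,
  grip_force=20,
)

```text
time: 2.6
tcp_pos: [0.5025, -0.0399, 0.2282]
ee_rot: [-2.842, -0.537, -0.895]
wrist_force: [1.1, -0.0, -0.1]
finger_gap: 0.0103
grip_force: 0.0
```

```bash
cat >> h.py <<'E'
from scipy.spatial.transform import Rotation as Ro
def Rt(yaw,lean): # tool down, x along yaw, leaned back
    return Ro.from_euler('z',yaw)*Ro.from_rotvec([np.pi,0,0])*Ro.from_euler('y',lean)
U=np.array([np.cos(.151),np.sin(.151)]);V=np.array([-U[1],U[0]]);H=np.array([.697,.0535])
def show():
    o=ctrl.get_obs();R=Ro.from_rotvec(o['ee_rot']);x,z=R.apply([1,0,0]),R.apply([0,0,1])
    p=o['tcp_pos'];e=p[:2]-H;print('t',o['time'],'tcp',p.round(4),'yaw',np.arctan2(x[1],x[0]).round(3),'lean',np.arcsin(x[2]).round(3),'stand xy',(e@U).round(4),(e@V).round(4),'F',np.round(o['wrist_force'],1))
    return p,R
def plan(legs): # (x,y,z,yaw,lean,n)
    p,R=show()
    for x,y,z,yaw,lean,n in legs:
        q,Q=np.array([x,y,z]),Rt(yaw,lean);p0=p.copy();w=(R.inv()*Q).as_rotvec();R0=R
        for k in range(1,n+1):
            s=R.inv().apply(p0+(q-p0)*k/n-p)/.15;t=(R.inv()*R0*Ro.from_rotvec(w*k/n)).as_rotvec()/(2*np.pi)
            s,t=s.round(3),t.round(4);p=p+R.apply(s*.15);R=R*Ro.from_rotvec(t*2*np.pi)
            print([*s.tolist(),*t.tolist()],end=', ')
        print('\n ->',p.round(4))
E
python3 - <<'E'
from h import *
plan([(.5288,.0013,.228,.38,.61,2),(.5288,.0013,.023,.38,.61,10)])
E
```

```text
t 2.6 tcp [ 0.5025 -0.0399  0.2282] yaw 0.373 lean 0.61 stand xy -0.2063 -0.0631 F [ 1.1 -0.  -0.1]
[0.107, -0.096, 0.076, 0.0001, -0.0, -0.0005], [0.108, -0.095, 0.077, 0.0001, -0.0001, -0.0005], 
 -> [0.5288 0.0013 0.228 ]
[-0.078, -0.0, 0.112, -0.0, 0.0, 0.0], [-0.079, -0.0, 0.112, -0.0, 0.0, 0.0], [-0.078, -0.0, 0.112, -0.0, 0.0, 0.0], [-0.078, -0.0, 0.112, -0.0, 0.0, 0.0], [-0.078, -0.0, 0.112, -0.0, 0.0, 0.0], [-0.079, -0.0, 0.112, -0.0, 0.0, 0.0], [-0.078, -0.0, 0.112, -0.0, 0.0, 0.0], [-0.078, -0.0, 0.112, -0.0, 0.0, 0.0], [-0.078, -0.0, 0.112, -0.0, 0.0, 0.0], [-0.079, -0.0, 0.112, -0.0, 0.0, 0.0], 
 -> [0.5288 0.0012 0.023 ]
```

servo_tool(
  plan=[
    [[0.107,-0.096,0.076,0,0,-0.0005],[0.107,-0.096,0.076,0,0,-0.0005],[-0.078,0,0.112,0,0,0],[-0.078,0,0.112,0,0,0],[-0.078,0,0.112,0,0,0],[-0.078,0,0.112,0,0,0],[-0.078,0,0.112,0,0,0],[-0.078,0,0.112,0,0,0],[-0.078,0,0.112,0,0,0],[-0.078,0,0.112,0,0,0],[-0.078,0,0.112,0,0,0],[0,0,0,0,0,0]],
  ],
)

```text
time: 4.1
tcp_pos: [0.5308, 0.0025, 0.0445]
ee_rot: [-2.84, -0.553, -0.893]
wrist_force: [-0.7, -0.3, 0.7]
finger_gap: 0.0099
grip_force: 0.0
```

```bash
python3 - <<'E'
from h import *
plan([(.529,.0015,.023,.38,.61,2),(.5437,.0072,.023,.38,.61,4)])
im,d=ctrl.grab_frame('side');cv2.imwrite('pics/s1.png',cv2.resize(im[130:280,150:350],(800,600))[:,:,::-1])
E
```

```text
t 4.1 tcp [0.5308 0.0025 0.0445] yaw 0.385 lean 0.609 stand xy -0.172 -0.0254 F [-0.7 -0.3  0.7]
[-0.047, 0.001, 0.055, -0.0001, 0.0001, 0.0003], [-0.046, 0.001, 0.055, -0.0002, 0.0, 0.0003], 
 -> [0.5291 0.0015 0.023 ]
[0.021, 0.0, 0.015, 0.0, 0.0, 0.0], [0.022, 0.0, 0.015, 0.0, 0.0, 0.0], [0.021, 0.001, 0.015, 0.0, 0.0, 0.0], [0.022, -0.0, 0.015, 0.0, 0.0, 0.0], 
 -> [0.5437 0.0072 0.023 ]
```

View pics/s1.png

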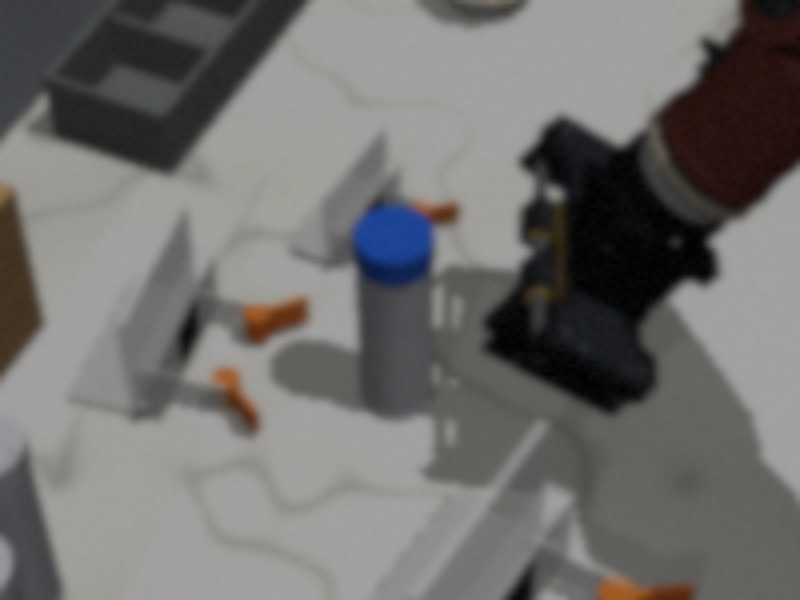

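The crop shows the tin upright at (395,310). The gripper, leaned back on the right at (580,300), is clear of the tin and of the big decoy stand at the bottom. Next I go down and up to contact.

servo_tool(
  plan=[
    [[-0.047,0.001,0.055,0,0,0.0003],[-0.046,0.001,0.055,0,0,0.0003],[0.021,0,0.015,0,0,0],[0.022,0,0.015,0,0,0],[0.021,0,0.015,0,0,0],[0.022,0,0.015,0,0,0],[0,0,0,0,0,0]],
  ],
)

```text
time: 5.03
tcp_pos: [0.5447, 0.0063, 0.0248]
ee_rot: [-2.841, -0.547, -0.899]
wrist_force: [0.1, -0.4, 0.5]
finger_gap: 0.0102
grip_force: 0.0
```

```bash
cat >> h.py <<'E'
def tin():
    im,D=ctrl.grab_frame('top');c=ctrl.get_calibration('top');h=cv2.cvtColor(im,cv2.COLOR_RGB2HSV)
    m=cv2.inRange(h,(105,150,40),(125,255,255));m[:,:225]=0;m[:120]=0
    cnt=max(cv2.findContours(m,0,1)[0],key=cv2.contourArea);cc,r=cv2.minEnclosingCircle(cnt)
    P=plane(c,cc,.15)[0];e=P[:2]-H;print('tin',P.round(4),'r',round(r,1),'stand xy',(e@U).round(4),(e@V).round(4));return im
E
python3 - <<'E'
from h import *
tin()
plan([(.5437+.05*.9287,.0072+.05*.371,.023,.38,.61,12)])
E
```

```text
tin [0.5825 0.0229 0.15  ] r 10.8 stand xy -0.1178 -0.013
t 5.075 tcp [0.5444 0.0063 0.0246] yaw 0.381 lean 0.613 stand xy -0.158 -0.0237 F [-0.9  0.3 -0.3]
[0.022, -0.001, 0.017, 0.0, -0.0, 0.0], [0.022, -0.0, 0.016, 0.0, -0.0001, 0.0], [0.022, -0.001, 0.017, 0.0001, -0.0, 0.0], [0.022, -0.0, 0.016, -0.0, -0.0, 0.0], [0.022, -0.001, 0.017, -0.0, -0.0001, 0.0], [0.023, -0.001, 0.016, 0.0, -0.0, 0.0001], [0.022, -0.0, 0.017, 0.0, -0.0, -0.0], [0.022, -0.001, 0.017, 0.0, -0.0001, -0.0], [0.022, -0.0, 0.016, 0.0001, -0.0, -0.0], [0.022, -0.001, 0.017, -0.0, -0.0, -0.0], [0.022, -0.001, 0.016, 0.0, -0.0001, 0.0], [0.022, -0.0, 0.017, 0.0, -0.0, 0.0], 
 -> [0.5901 0.0257 0.023 ]
```

servo_tool(
  plan=[
    [[0.012,0,0.009,0,0,0],[0.012,0,0.009,0,0,0],[0.022,0,0.0165,0,0,0],[0.022,0,0.0165,0,0,0],[0.022,0,0.0165,0,0,0],[0.022,0,0.0165,0,0,0],[0.022,0,0.0165,0,0,0],[0,0,0,0,0,0]],
  ],
)

```text
time: 6.08
tcp_pos: [0.5677, 0.0157, 0.0237]
ee_rot: [-2.841, -0.547, -0.899]
wrist_force: [-1.3, 0.5, 0.4]
finger_gap: 0.0102
grip_force: 0.5
```

```bash
python3 - <<'E'
from h import *
tin();show()
E
```

```text
tin [0.5886 0.0246 0.15  ] r 10.7 stand xy -0.1116 -0.0123
t 6.125 tcp [0.5677 0.0157 0.0237] yaw 0.381 lean 0.613 stand xy -0.1336 -0.018 F [-1.8 -0.2  0.6]
```

```bash
python3 - <<'E'
from h import *
im,d=ctrl.grab_frame('side');cv2.imwrite('pics/s2.png',cv2.resize(im[150:260,180:327],(800,600),interpolation=cv2.INTER_CUBIC)[:,:,::-1])
c=ctrl.get_calibration('side')
h=cv2.cvtColor(im,cv2.COLOR_RGB2HSV);m=cv2.inRange(h,(105,150,40),(125,255,255));m[300:]=0
print(cv2.boundingRect(m))
# predicted tin outline if upright at lid position / base position
for p in ((.5886,.0246),(.5677+.039*.9287,.0157+.039*.371)):
    print(proj(c,[[*p,.15],[*p,.075],[*p,0]]).round(1).tolist())
E
```

```text
(236, 181, 19, 20)
[[246.7, 187.9], [247.3, 208.7], [247.9, 227.7]]
[[240.0, 187.5], [240.9, 208.3], [241.7, 227.3]]
```

View pics/s2.png

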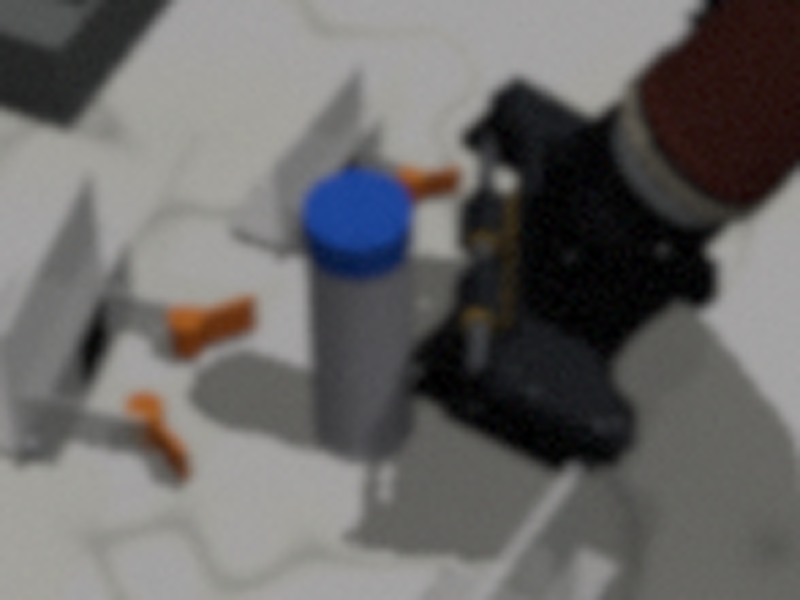

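The crop shows the tin still upright, lid at (357,222) and base at (362,455), with the gripper body close behind it. The lid moved less than the TCP did, so I'll check for real contact before going on.

```bash
python3 - <<'E'
from h import *
p,R=show()
im=tin();w,d=ctrl.grab_frame('wrist')
c=ctrl.get_calibration('top');cw=ctrl.get_calibration('wrist')
F=p+R.apply([[.0095,0,.014],[.0095,.02,.014],[.0095,-.02,.014],[0,0,0],[-.0095,0,.014]])
print('tips',F.round(4).tolist());print('top',proj(c,F).round(1).tolist());print('wrist',proj(cw,F).round(1).tolist())
print('tin in wrist',proj(cw,[[.5886,.0246,.15],[.5886,.0246,.0]]).round(1).tolist())
b=w.copy()
for q in proj(cw,F): cv2.circle(b,tuple(int(t) for t in q),3,(0,255,0),1)
a=cv2.resize(im[140:260,210:300],(300,400),interpolation=cv2.INTER_CUBIC)
b=cv2.resize(b,(500,375));b=cv2.copyMakeBorder(b,0,25,0,0,cv2.BORDER_CONSTANT)
cv2.imwrite('pics/c3.png',np.clip(np.hstack([a,b])[:,:,::-1].astype(float)*1.6,0,255).astype(np.uint8))
E
```

```text
t 6.175 tcp [0.5676 0.0156 0.0237] yaw 0.38 lean 0.613 stand xy -0.1336 -0.018 F [-0.4 -0.5  0.7]
tin [0.5886 0.0246 0.15  ] r 10.7 stand xy -0.1116 -0.0123
tips [[0.5823, 0.0214, 0.0177], [0.5897, 0.0028, 0.0177], [0.5749, 0.04, 0.0177], [0.5676, 0.0156, 0.0237], [0.5679, 0.0156, 0.0068]]
top [[260.3, 205.2], [267.5, 202.5], [253.1, 207.8], [262.3, 210.6], [262.5, 211.2]]
wrist [[281.6, 229.6], [316.5, 229.6], [246.8, 229.6], [281.6, 254.4], [281.7, 260.3]]
tin in wrist [[278.1, 29.9], [280.7, 227.0]]
```

View pics/c3.png

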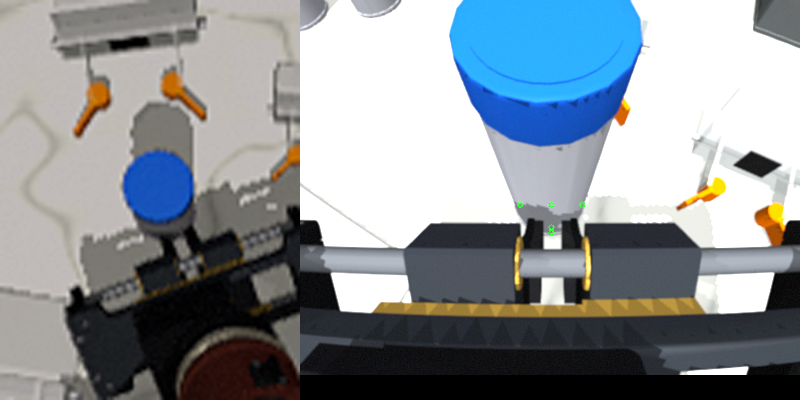

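The wrist view (right) shows the thin finger tips at about (545,225) against the tin's base. The top view (left) has the lid at (158,186). I'll check the tilt and the finger position from depth.

```bash
python3 - <<'E'
from h import *
v,u=np.mgrid[0:420,0:560]
def cloud(n,D):
    c=ctrl.get_calibration(n);o,d=ray(c,np.c_[u.ravel(),v.ravel()]);return (o+d*D.reshape(-1,1)).reshape(420,560,3)
from scipy.optimize import least_squares
def axis(W,g):
    for lo,hi in ((.02,.05),(.05,.08),(.08,.11),(.11,.135)):
        q=W.reshape(-1,3);q=q[(q[:,2]>lo)&(q[:,2]<hi)&(np.hypot(q[:,0]-g[0],q[:,1]-g[1])<.03)]
        f=least_squares(lambda c:np.hypot(q[:,0]-c[0],q[:,1]-c[1])-.024,g,loss='soft_l1',f_scale=.002)
        print(lo,hi,len(q),f.x.round(4))
axis(cloud('side',np.load('side.npz')['d']),[.583,.023]);print()
im,D=ctrl.grab_frame('side');axis(cloud('side',D),[.589,.025])
im,D=ctrl.grab_frame('top');W=cloud('top',D).reshape(-1,3);rgb=im.reshape(-1,3).max(1)
p,R=show();L=R.inv().apply(W-p)
k=(rgb<45)&(abs(L[:,1])<.03)&(L[:,2]>-.06)&(abs(L[:,0])<.04)&(W[:,2]>.006)
for a in sorted(L[k].tolist(),key=lambda r:-r[2])[:14]:print(np.round(a,4))
E
```

```text
0.02 0.05 139 [0.5869 0.0244]
0.05 0.08 146 [0.587  0.0245]
0.08 0.11 152 [0.5869 0.0241]
0.11 0.135 126 [0.5869 0.0246]

0.02 0.05 158 [0.592  0.0257]
0.05 0.08 149 [0.593  0.0263]
0.08 0.11 148 [0.5932 0.0263]
0.11 0.135 124 [0.593  0.0263]
t 6.375 tcp [0.5676 0.0155 0.0238] yaw 0.38 lean 0.613 stand xy -0.1337 -0.0181 F [-1.3  0.9 -0.2]
[0.0086 0.0207 0.0122]
[ 0.0035 -0.0173  0.0105]
[-0.0045  0.0022  0.01  ]
[ 0.0101 -0.0188  0.0052]
[0.0056 0.0154 0.0043]
[ 0.0012 -0.0003  0.0015]
[0.0022 0.0054 0.0011]
[ 0.0062  0.012  -0.0001]
[ 0.0088 -0.0149 -0.0011]
[ 0.0097 -0.0125 -0.0047]
[ 0.0132  0.016  -0.0047]
[ 0.0058 -0.0028 -0.005 ]
[ 0.0089  0.0085 -0.0081]
[ 0.0096 -0.0077 -0.0082]
```

Depth shows the tin upright and moved about 6 mm, so the fingertips touch with the TCP about 23–25 mm short of the tin's axis. That leaves little room between the gripper body and the tin, so I'll back off slightly and lean further, to 42°, before continuing.

```bash
python3 - <<'E'
from h import *
c,s=np.cos(.38),np.sin(.38);t=np.array([.5886,.0246])
P=lambda k:t+k*np.array([c,s])
plan([(*P(-.032),.0235,.38,.61,2),(*P(-.032),.0225,.38,.73,2),(*P(-.024),.0225,.38,.73,3),(*P(.021),.0225,.38,.73,12)])
E
```

```text
t 6.375 tcp [0.5676 0.0155 0.0238] yaw 0.38 lean 0.613 stand xy -0.1337 -0.0181 F [-1.3  0.9 -0.2]
[-0.025, -0.002, -0.017, 0.0001, -0.0002, 0.0], [-0.026, -0.002, -0.016, 0.0001, -0.0002, 0.0], 
 -> [0.5589 0.0127 0.0234]
[-0.002, -0.0, 0.002, 0.0, 0.0095, 0.0], [-0.002, -0.0, 0.003, 0.0, 0.0096, 0.0], 
 -> [0.5589 0.0127 0.0225]
[0.013, -0.0, 0.012, 0.0, -0.0, 0.0], [0.014, -0.0, 0.012, 0.0, -0.0, 0.0], [0.013, -0.0, 0.011, 0.0, -0.0, 0.0], 
 -> [0.5663 0.0156 0.0225]
[0.019, -0.0, 0.017, 0.0, -0.0, 0.0], [0.018, -0.0, 0.016, 0.0, -0.0, 0.0], [0.019, -0.0, 0.017, 0.0, -0.0, 0.0], [0.019, -0.0, 0.017, 0.0, -0.0, 0.0], [0.018, -0.0, 0.017, 0.0, -0.0, 0.0], [0.019, -0.0, 0.016, 0.0, -0.0, 0.0], [0.018, -0.0, 0.017, 0.0, -0.0, 0.0], [0.019, -0.0, 0.017, 0.0, -0.0, 0.0], [0.019, -0.0, 0.016, 0.0, -0.0, 0.0], [0.018, -0.0, 0.017, 0.0, -0.0, 0.0], [0.019, -0.0, 0.017, 0.0, -0.0, 0.0], [0.019, -0.0, 0.017, 0.0, -0.0, 0.0], 
 -> [0.6082 0.0324 0.0225]
```

servo_tool(
  plan=[
    [[-0.025,-0.002,-0.017,0,0,0],[-0.026,-0.002,-0.016,0,0,0],[-0.002,0,0.002,0,0.0095,0],[-0.002,0,0.003,0,0.0095,0],[0.013,0,0.012,0,0,0],[0.013,0,0.012,0,0,0],[0.013,0,0.012,0,0,0],[0.019,0,0.017,0,0,0],[0.019,0,0.017,0,0,0],[0.019,0,0.017,0,0,0],[0.019,0,0.017,0,0,0],[0.019,0,0.017,0,0,0],[0.019,0,0.017,0,0,0],[0,0,0,0,0,0]],
  ],
)

```text
time: 8.12
tcp_pos: [0.5879, 0.0242, 0.0224]
ee_rot: [-2.764, -0.532, -1.06]
wrist_force: [-1.1, -0.7, 0.8]
finger_gap: 0.01
grip_force: 0.4
```

```bash
python3 - <<'E'
from h import *
tin();show()
E
```

```text
tin [0.6068 0.0318 0.15  ] r 10.8 stand xy -0.0924 -0.0079
t 8.175 tcp [0.5877 0.0242 0.0223] yaw 0.381 lean 0.732 stand xy -0.1124 -0.0125 F [-0.5 -0.7  1.3]
```

```bash
cat >> h.py <<'E'
from scipy.optimize import least_squares
def tilt(g):
    v,u=np.mgrid[0:420,0:560];im,D=ctrl.grab_frame('side');c=ctrl.get_calibration('side')
    o,d=ray(c,np.c_[u.ravel(),v.ravel()]);W=o+d*D.reshape(-1,1);X=[]
    for lo,hi in ((.03,.06),(.06,.09),(.09,.12)):
        q=W[(W[:,2]>lo)&(W[:,2]<hi)&(np.hypot(W[:,0]-g[0],W[:,1]-g[1])<.032)]
        X.append(least_squares(lambda c:np.hypot(q[:,0]-c[0],q[:,1]-c[1])-.024,g,loss='soft_l1',f_scale=.002).x)
    print('side axis',np.round(X,4).tolist(),'tilt',((X[2]-X[0])/.06).round(3));return im
E
python3 - <<'E'
from h import *
tilt([.61,.033])
E
```

```text
side axis [[0.6109, 0.0324], [0.6121, 0.0329], [0.6119, 0.0329]] tilt [0.018 0.008]
```

```bash
python3 - <<'E'
from h import *
a=np.array([.5877,.0242])+.033*np.array([np.cos(.38),np.sin(.38)]);b=a+.018*U
plan([(*a,.0225,.38,.73,8),(*b,.0225,.36,.73,5)])
E
```

```text
t 8.225 tcp [0.5876 0.0242 0.0223] yaw 0.381 lean 0.732 stand xy -0.1125 -0.0125 F [-0.5 -0.8 -0.1]
[0.021, 0.0, 0.018, 0.0, -0.0, 0.0], [0.02, 0.0, 0.019, 0.0001, -0.0001, 0.0], [0.021, 0.0, 0.018, -0.0, -0.0, 0.0], [0.02, 0.0, 0.018, 0.0, -0.0001, 0.0], [0.021, 0.0, 0.018, 0.0, 0.0, 0.0001], [0.021, 0.0, 0.019, 0.0001, -0.0, -0.0], [0.02, 0.0, 0.018, -0.0, -0.0001, -0.0], [0.021, 0.0, 0.018, 0.0, -0.0, -0.0], 
 -> [0.6183 0.0365 0.0226]
[0.017, 0.005, 0.016, -0.0004, -0.0, 0.0005], [0.018, 0.006, 0.015, -0.0004, -0.0, 0.0004], [0.017, 0.005, 0.016, -0.0005, -0.0, 0.0005], [0.018, 0.005, 0.016, -0.0004, -0.0, 0.0005], [0.017, 0.005, 0.015, -0.0004, -0.0, 0.0005], 
 -> [0.6361 0.0392 0.0225]
```

servo_tool(
  plan=[
    [[0.02,0,0.018,0,0,0],[0.021,0,0.018,0,0,0],[0.02,0,0.018,0,0,0],[0.021,0,0.018,0,0,0],[0.02,0,0.018,0,0,0],[0.021,0,0.018,0,0,0],[0.02,0,0.018,0,0,0],[0.021,0,0.018,0,0,0],[0.017,0.005,0.016,0,0,0],[0.017,0.005,0.016,0,0,0],[0.017,0.005,0.016,0,0,0],[0,0,0,0,0,0]],
  ],
)

```text
time: 9.72
tcp_pos: [0.6289, 0.0381, 0.0226]
ee_rot: [-2.764, -0.532, -1.06]
wrist_force: [-1.0, -0.5, -0.8]
finger_gap: 0.0101
grip_force: 0.5
```

```bash
python3 - <<'E'
from h import *
tin();show();tilt([.646,.045])
E
```

```text
tin [0.6474 0.0456 0.15  ] r 10.8 stand xy -0.0502 -0.0003
t 9.775 tcp [0.6287 0.0381 0.0225] yaw 0.381 lean 0.732 stand xy -0.0698 -0.005 F [-0.5  0.3 -0.3]
side axis [[0.6493, 0.0452], [0.6522, 0.0464], [0.6519, 0.0462]] tilt [0.043 0.017]
```

```bash
python3 - <<'E'
from h import *
S=lambda x,y:H+x*U+y*V
plan([(*S(-.050,-.001),.0225,.23,.73,6),(*S(-.036,0),.0225,.16,.73,5)])
E
```

```text
t 9.825 tcp [0.6287 0.0381 0.0225] yaw 0.381 lean 0.732 stand xy -0.0699 -0.005 F [-0.2 -0.2  0.2]
[0.017, 0.001, 0.015, -0.0026, -0.0001, 0.003], [0.016, -0.0, 0.015, -0.0026, -0.0, 0.003], [0.017, -0.001, 0.015, -0.0027, -0.0001, 0.0029], [0.017, -0.001, 0.015, -0.0026, -0.0, 0.003], [0.017, -0.001, 0.015, -0.0026, -0.0001, 0.003], [0.016, -0.002, 0.015, -0.0026, -0.0, 0.003], 
 -> [0.6477 0.0449 0.0225]
[0.014, 0.0, 0.013, -0.0015, -0.0, 0.0017], [0.014, -0.0, 0.012, -0.0015, -0.0, 0.0016], [0.014, -0.001, 0.013, -0.0015, -0.0, 0.0017], [0.014, -0.0, 0.012, -0.0014, -0.0, 0.0016], [0.014, -0.001, 0.012, -0.0015, -0.0, 0.0017], 
 -> [0.6614 0.048  0.0226]
```

servo_tool(
  plan=[
    [[0.017,0,0.015,-0.0026,0,0.003],[0.017,0,0.015,-0.0026,0,0.003],[0.017,-0.001,0.015,-0.0026,0,0.003],[0.017,-0.001,0.015,-0.0026,0,0.003],[0.017,-0.001,0.015,-0.0026,0,0.003],[0.016,-0.001,0.015,-0.0026,0,0.003],[0.014,0,0.013,-0.0015,0,0.0017],[0.014,0,0.012,-0.0015,0,0.0017],[0.014,0,0.013,-0.0015,0,0.0017],[0,0,0,0,0,0]],
  ],
)

```text
time: 11.08
tcp_pos: [0.6558, 0.0467, 0.0223]
ee_rot: [-2.86, -0.266, -1.095]
wrist_force: [-7.4, -2.5, 3.6]
finger_gap: 0.0099
grip_force: 3.5
```

```bash
python3 - <<'E'
from h import *
im=tin();show();tilt([.675,.049])
cv2.imwrite('pics/t5.png',cv2.resize(im[115:235,205:305],(500,600),interpolation=cv2.INTER_CUBIC)[:,:,::-1])
E
```

```text
tin [0.6755 0.0515 0.15  ] r 10.8 stand xy -0.0216 0.0013
t 11.125 tcp [0.6558 0.0466 0.0223] yaw 0.185 lean 0.732 stand xy -0.0418 -0.0006 F [-6.3 -2.3  3.2]
side axis [[0.6768, 0.0517], [0.6789, 0.0522], [0.6788, 0.052]] tilt [0.033 0.004]
```

View pics/t5.png

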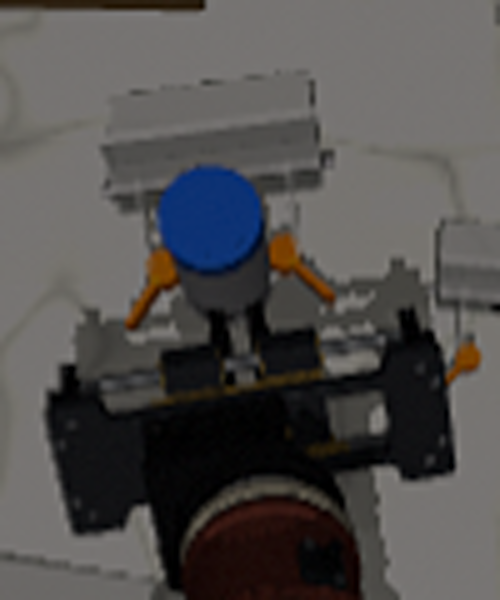

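The crop shows the tin (lid at 210,218) between the two orange noses at (162,268) and (283,250). It is upright, with about 7 N on the wrist. I'll keep pushing slowly.

servo_tool(
  plan=[
    [[0.01,0,0.009,-0.0015,0,0.0017],[0.01,0,0.009,-0.0015,0,0.0017],[0.01,0,0.009,0,0,0],[0.01,0,0.009,0,0,0],[0.01,0,0.009,0,0,0],[0.01,0,0.009,0,0,0],[0.01,0,0.009,0,0,0],[0,0,0,0,0,0]],
  ],
)

```text
time: 12.18
tcp_pos: [0.6701, 0.0491, 0.0225]
ee_rot: [-2.871, -0.227, -1.1]
wrist_force: [-2.7, -1.3, 1.3]
finger_gap: 0.0101
grip_force: 1.3
```

```bash
python3 - <<'E'
from h import *
im=tin();show();tilt([.69,.051])
E
```

```text
tin [0.6902 0.0525 0.15  ] r 10.8 stand xy -0.0068 0.0001
t 12.225 tcp [0.67   0.0491 0.0226] yaw 0.157 lean 0.732 stand xy -0.0273 -0.0003 F [-2.2 -1.6  1.4]
side axis [[0.6923, 0.0528], [0.6934, 0.0531], [0.6939, 0.0532]] tilt [0.026 0.006]
```

servo_tool(
  plan=[
    [[0.01,0,0.009,0,0,0],[0.01,0,0.009,0,0,0],[0.005,0,0.0045,0,0,0],[0,0,0,0,0,0]],
  ],
)

```text
time: 12.78
tcp_pos: [0.6743, 0.0497, 0.022]
ee_rot: [-2.872, -0.227, -1.099]
wrist_force: [-8.7, -2.4, 5.1]
finger_gap: 0.0101
grip_force: 4.6
```

servo_tool(
  plan=[
    [[0.005,0,0.0045,0,0,0],[0,0,0,0,0,0]],
  ],
)

```text
time: 13.02
tcp_pos: [0.6747, 0.0498, 0.0218]
ee_rot: [-2.872, -0.227, -1.098]
wrist_force: [-15.0, -3.9, 10.5]
finger_gap: 0.01
grip_force: 8.0
```

```bash
python3 - <<'E'
from h import *
im=tin();show();tilt([.697,.052])
E
```

```text
tin [0.6929 0.053  0.15  ] r 10.7 stand xy -0.0041 0.0001
t 13.075 tcp [0.6747 0.0498 0.0218] yaw 0.157 lean 0.73 stand xy -0.0226 -0.0003 F [-15.1  -3.4  10.6]
side axis [[0.6969, 0.0537], [0.697, 0.0533], [0.6969, 0.0533]] tilt [-0.001 -0.007]
```

```bash
python3 - <<'E'
from h import *
v,u=np.mgrid[0:420,0:560]
for n in('top','side'):
    D=np.load(n+'.npz')['d'];c=ctrl.get_calibration(n);o,d=ray(c,np.c_[u.ravel(),v.ravel()]);W=o+d*D.reshape(-1,1)
    e=W[:,:2]-H;x=e@U;y=e@V
    k=(abs(y)<.05)&(x>.01)&(x<.06)&(W[:,2]>.03)&(W[:,2]<.06)
    for lo,hi in((.03,.04),(.04,.046),(.046,.053)):
        q=x[k&(W[:,2]>lo)&(W[:,2]<hi)]
        if len(q):print(n,lo,len(q),np.percentile(q,[2,10,25,50,75,90]).round(4))
im,_=ctrl.grab_frame('wrist');s,_=ctrl.grab_frame('top')
a=cv2.resize(s[125:215,215:295],(355,400),interpolation=cv2.INTER_CUBIC);b=cv2.resize(im[120:330,150:410],(445,400))
cv2.imwrite('pics/c6.png',np.hstack([a,b])[:,:,::-1])
E
```

```text
top 0.03 33 [0.0145 0.0194 0.0202 0.0213 0.0218 0.0223]
top 0.04 37 [0.0193 0.0201 0.021  0.0218 0.024  0.0338]
top 0.046 242 [0.0211 0.0224 0.0251 0.0296 0.0341 0.0371]
side 0.03 44 [0.0136 0.0174 0.022  0.0232 0.0241 0.0244]
side 0.04 34 [0.0209 0.0215 0.022  0.0229 0.0238 0.0251]
side 0.046 183 [0.0223 0.0236 0.0262 0.0308 0.036  0.0391]
```

View pics/c6.png

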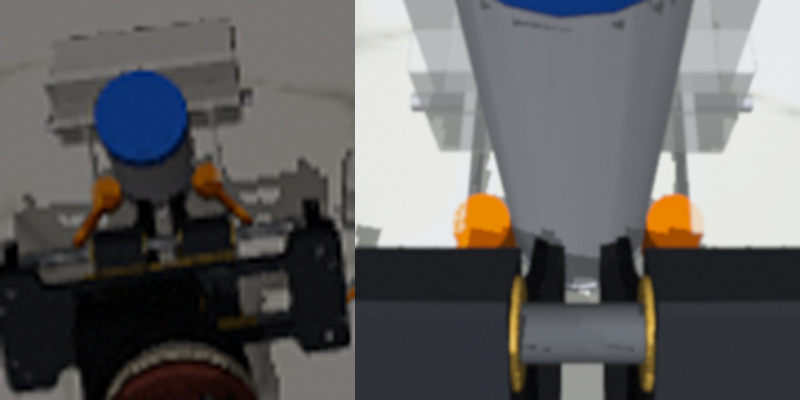

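The wrist view shows the tin seated past both noses at (482,222) and (674,222), with the fingers at (545,270) and (620,270) clear of them. The measured stop face agrees with home to about 1.5 mm. The force rises steeply per mm of push, so the tin is on the back stop. I'll retreat straight back, then up.

servo_tool(
  plan=[
    [[-0.015,0,-0.013,0,0,0],[-0.025,0,-0.0225,0,0,0],[-0.03,0,-0.027,0,0,0],[-0.03,0,-0.027,0,0,0],[-0.025,0,-0.0225,0,0,0],[0.067,0,-0.074,0,0,0],[0.067,0,-0.074,0,0,0],[0.067,0,-0.074,0,0,0],[0.067,0,-0.074,0,0,0],[0.067,0,-0.074,0,0,0],[0.067,0,-0.074,0,0,0],[0.067,0,-0.074,0,0,0],[0.067,0,-0.074,0,0,0],[0.067,0,-0.074,0,0,0],[0.067,0,-0.074,0,0,0],[0.067,0,-0.074,0,0,0],[0.067,0,-0.074,0,0,0],[0,0,0,0,0,0],[0,0,0,0,0,0]],
  ],
)

```text
time: 15.6
tcp_pos: [0.6515, 0.0459, 0.2017]
ee_rot: [-2.871, -0.227, -1.099]
wrist_force: [-0.2, -0.0, -0.7]
finger_gap: 0.0099
grip_force: 0.0
```

```bash
python3 - <<'E'
from h import *
im=tin();show();tilt([.697,.052])
cv2.imwrite('pics/t7.png',im[:,:,::-1])
E
```

```text
tin [0.6947 0.0534 0.15  ] r 10.5 stand xy -0.0022 0.0002
t 15.65 tcp [0.6513 0.0459 0.2012] yaw 0.157 lean 0.731 stand xy -0.0463 -0.0006 F [-0.1  0.2  0.2]
side axis [[0.6976, 0.0539], [0.6967, 0.053], [0.6968, 0.0532]] tilt [-0.013 -0.011]
```

View pics/t7.png

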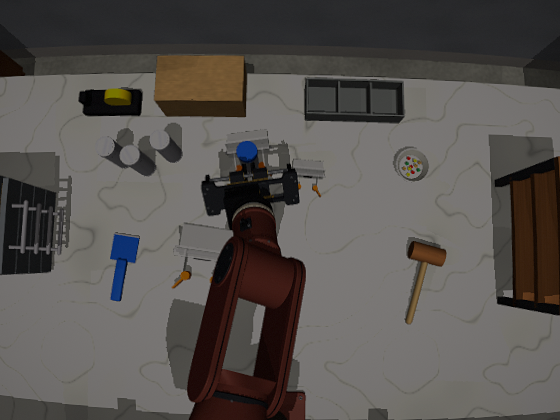

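The tin's lid is at (247,152), upright in the clip at its measured home. The other things are where they began, and the hand is free above. Handing in.

```bash
python3 -c "
from station import ctrl
print(ctrl.job_done())"
```

```text
the job is handed in; nothing more can be done
None
```

The tin stands upright in the middle-sized clip, within about 2 mm of its measured home spot against the back stop, the other things look unmoved, the hand is clear, and the job is handed in; no verdict was returned.

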